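# Take the rinsed dosing jug off the draining post and stand it upright on the scale

### The arm

A 7-joint arm with a two-finger parallel gripper is mounted at the origin on a cart in front of the work surface, level with it; the furniture and walls round the work are solid. World frame = base frame: x ahead of the robot, y to its left, z up, the work surface at z = 0. Lengths are in m, angles in rad, forces in N, time in s.
With the tool pointing down it reaches from about 0.4 to 0.9 m from the base axis. Payload 5.5 kg.
Tool frame: the origin (TCP) lies at the very end of the fingers, on their centre line; the grasp point (between the pads) lies 19 mm behind it (r.tcp_to_grasp is the distance from the TCP to the grasp point, in m); z points along the fingers, x is the direction in which the jaws open and shut, and the axes are right-handed (so a half turn about z gives the same grasp; the last joint's range is limited). The gripper opens to 85 mm and grips with 20 to 120 N. Pads are 22 mm wide; open, the fingers measure 114 mm over their backs; the gripper's body (76 mm by 85 mm) begins 54 mm behind the grasp point. The pads swing forward as they close: fully open they stand 13 mm farther back than shut.
Start: joints at [1.43, 0.501, -0.427, 1.55, 0.221, 1.138, -0.21], TCP at [0.255, -0.598, 0.196] pointing down, gripper open.
Joint ranges: [-2.88, 2.88], [-0.31, 2.03], [-1.54, 1.56], [0.2, 2.42], [-1.41, 4.55], [0.19, 2.02], [-2.57, 2.57]. Speed limits (rad/s): [2.57, 2.57, 3.14, 3.14, 3.14, 3.14, 3.14].

### API

Orientations are given as a rotation vector (axis times angle).
In Python, from rig import r, eyes, sign_off gives the robot as it stands.
- The arm moves only by the tool send_rows, never from a script. Its arguments are lists of equal length, an entry for each row: "twist": the turn, a rotation vector about the tool's x, y, z in rad, a list of three; "delta_pos": the shift along the tool's x, y, z in cm, a list of three; "hand": the opening, from 0 (shut) to 1 (fully open). A call has 1 to 12 rows; each row is the pose to reach, as a shift and turn from the pose commanded when the call began, along the tool's axes at that moment; what a row does not reach only later rows make up. A row lasts 1/10 s, in which the tool goes at most 50 mm and 8.59 degrees, less where a joint would pass 70% of its speed; a pose out of reach is approached as far as the arm can. A call with a gripper value outside its range is refused whole. The fingers move at their own pace and stop on an object; "newtons" is the grip in N (left out, the last holds). Time passes only in rows, so rows that repeat a pose let the fingers close. It gives the time, the measured TCP pose, the force and the opening at its end, in the units of the state.
- r.read_state(): the state, without advancing time (a new reading comes with each control period).
- eyes.capture(name): name is "scene" or "top" or "wrist"; returns (picture, depth): 400x640x3 uint8, red, green, blue; 400x640 float32, m along the optical axis (not along the pixel's ray), 0 where there is no reading.
- eyes.camera_model(name): a dict with "camera_matrix" (3x3 intrinsics, pixels), "extrinsics" (4x4, takes a point from camera to world coordinates). Camera axes: x right, y down, z forward; pixel columns grow to the right and rows downward; lengths in m; the calibration is good to about 2 mm. A picture is of the moment at which its call begins: read the wrist's pose just before it. camera_model takes no time and is no camera call; for the wrist camera it gives the pose at the moment of the call.
- sign_off(): hands the job in, once; it reports no verdict.
Trained networks look in the newest picture that a camera, given by its name, has taken for a name from the list of things; names that differ only in an ending like _2 or _b are one class to them, and where a whole thing is asked for, a point or a joint stands for the part that bears it (a point fixed in the world has none). Each returns a list of dicts, best first, with "confidence" (0 to 1); they miss things now and then, are a little off and sometimes report something else, mostly with a low value. They report only what shows in the picture. A call takes as long as a camera call.
- eyes.search_frame(camera, query): "at" ([column, row] in pixels, amid what is visible of it).
- eyes.outline_of(camera, query): "mask" (400x640 bool, what is visible of it) and "at" ([column, row] in pixels, amid what is visible of it).
The state is a dict: "time_s": time; "joints": joint angles; "dq": joint speeds; "tau": joint torques, N m; "tool_pos": TCP position; "tool_rot": TCP orientation; "ft_force": force on the tool from outside, world axes, zero at the start; "torque": the same for the moment, N m; "width": finger opening in m.
Only numpy, scipy, OpenCV 4.12 (cv2) and the standard library are available. Lean on these libraries where they do the work, as an engineer would, in place of code of your own. Each camera call takes 0.05 s, during which the arm holds its last target. There are 200 camera calls.

### The job

The square steel dosing jug has drained upside down on its post: lift it by its handle straight up off the post and turn it right way up in two goes, laying it on its side on the bench and letting go of it in between to take the handle again. Then stand it upright in the middle of the scale's pan, ready for weighing in powder; put it down gently, neither dropping it nor pressing hard, as the weighing cell is delicate. Leave the beaker hanging on its post and the other things on the bench where they are.

Things in the scene. Friction and masses are not known exactly. Their poses are not given: they have to be found in the camera images.
- jug: Square steel jug, 80 x 80 mm (84 over the beads at rim and foot), 120 tall, 3 mm walls, 0.2-0.42 kg, too wide to grasp across. Origin: centre of its underside; z points from there to the mouth, so DOWN at the start (origin then at height 0.156). x points to the handle (at the start roughly world -y), y to a 10 mm pouring lip. It must rise 125 mm straight up to clear the post; 114 mm deep inside.
- jug_handle (a point): Middle of the handle's grip bar, 82 mm from the jug's axis along its x, 60 mm above the underside. The bar is a black strap along the jug's z, 60 mm long, 16 wide (along jug y; grasp across this), 10 thick (along x), 35 mm free between bar and wall; steel arms join it to the wall 20 and 100 mm above the underside.
- jug_middle (a point): Middle of the jug's body, on its axis, 60 mm above the underside. About 42 mm above the bench when the jug lies on a flat side.
- drain_stand: Fixed draining stand: steel tray 270 (own x) x 130 (own y) x 20 mm with two upright posts 132 mm apart along own x. Origin: centre of its underside; z up.
- post_near (a point): Top of the post nearer the robot, 150 mm above the bench: rubber head 34 mm across on an 11 mm rod. The jug hangs over one of the posts, the beaker over the other.
- post_far (a point): Top of the other post, like post_near.
- beaker: Clear plastic beaker, 70 mm across, 102 mm tall, hanging upside down on the other post. Origin: centre of its (upturned) underside, about 153 mm above the bench. Stays there.
- scale: Fixed grey bench scale, 215 (own x) x 185 x 46 mm, display to the robot (own -x). Origin: centre of its underside.
- pan_top (a point): Centre of the top face of the scale's square steel pan, 150 x 150 mm, 57 mm above the bench, level; axes along the scale's. The pan gives a little under load.
- pan (a joint): Sinking of the pan, m: 0 unloaded, about 0.0006 under the jug (5 N per mm); overload at 0.005 (25 N).
- pink_bottle: Bystander: dropper bottle, 32 mm across, 82 mm tall. Origin: centre of its underside.
- vial: Bystander: capped vial, 27 mm across, 35 mm tall. Origin: centre of its underside.
- powder_pot_a: Bystander: powder pot, 36 mm across, 44 mm tall. Origin: centre of its underside.
- powder_pot_b: Bystander: powder pot, 40 mm across, 38 mm tall. Origin: centre of its underside.
- timer: Bystander: wind-up timer, 64 mm across, 39 mm tall. Origin: centre of its underside.
- sachet: Bystander: flat sachet 34 x 52 x 5 mm. Origin: centre of its underside.
- strips: Bystander: tube of test strips, 30 mm across, 78 mm tall. Origin: centre of its underside.
- yellow_reel: Bystander: reel of thread tape, 44 mm across, 13 mm tall. Origin: centre of its underside.

How it is judged:
By the outcome, as a careful person would: the job done as asked, in the order asked, and still so for the second after the job is handed in, with the robot touching nothing.
It also fails if it takes over 64 s, if anything falls off the work surface, if the arm or the gripper's body presses on something with over 40 N, if the wrist force passes 120 N, or if a joint passes its speed limit or range.

## Working session

There is one attempt and no reset: what is moved stays moved. The work goes in short steps, Python scripts to look and compute and a tool call to move; the robot and the scene stay as the last step left them, time stands still between calls to the robot, and variables do not carry over. Pictures are saved under pics/ and viewed, about 8 in all and at most 12, crops included, and the job is handed in when it is done.

Besides the shell and the picture viewer there is one more tool, called after ">>>" by a JSON object that holds its "op" and its "data". send_rows: Moves the arm, as the interface text tells. Its arguments: {"type":"object","properties":{"twist":{"type":"array","items":{"type":"array","items":{"type":"number"}}},"delta_pos":{"type":"array","items":{"type":"array","items":{"type":"number"}}},"hand":{"type":"array","items":{"type":"number"}},"newtons":{"type":"number"}},"required":["twist","delta_pos","hand"]}

```bash
ls; mkdir -p pics
cat > h.py <<'E'
import numpy as np, cv2
from scipy.spatial.transform import Rotation as R
from rig import r, eyes, sign_off
def cloud(cam):
    """picture, depth, HxWx3 world points (nan where none)"""
    m=eyes.camera_model(cam); p,d=eyes.capture(cam)
    K=np.array(m["camera_matrix"]);T=np.array(m["extrinsics"])
    v,u=np.mgrid[:400,:640]
    P=np.stack([(u-K[0,2])/K[0,0]*d,(v-K[1,2])/K[1,1]*d,d],-1)@T[:3,:3].T+T[:3,3]
    P[d<=0]=np.nan
    return p,d,P
def save(n,p): cv2.imwrite('pics/'+n,cv2.cvtColor(p,cv2.COLOR_RGB2BGR))
E
python3 - <<'E'
from h import *
s=r.read_state(); print({k:np.round(v,3).tolist() for k,v in s.items()}, r.tcp_to_grasp)
ims=[]
for c in ("scene","top"):
    p,d,P=cloud(c); save(c+'0.png',p); np.save(c+'0.npy',P)
    for q in ("jug","jug_handle","beaker","scale","pan_top","drain_stand","post_near","pink_bottle","vial","powder_pot_a","timer","sachet","strips","yellow_reel"):
        try:o=eyes.outline_of(c,q)
        except Exception as e: print(q,e);continue
        for x in o[:2]:
            if x["confidence"]<.3: continue
            M=P[x["mask"]];M=M[~np.isnan(M[:,0])]
            if len(M): print(c,q,round(x["confidence"],2),np.round(x["at"]),'med',np.median(M,0).round(3),'lo',np.percentile(M,3,0).round(3),'hi',np.percentile(M,97,0).round(3))
E
```

```text
pics
{'time_s': 0.0, 'joints': [1.43, 0.502, -0.427, 1.551, 0.221, 1.138, -0.21], 'dq': [0.001, 0.0, -0.001, -0.001, 0.0, 0.0, -0.001], 'tau': [0.0, -56.952, -5.816, -28.094, 0.011, 0.012, 0.0], 'tool_pos': [0.255, -0.597, 0.195], 'tool_rot': [-2.621, 1.73, 0.003], 'ft_force': [0.955, 0.691, 0.215], 'torque': [0.01, 0.058, 0.005], 'width': 0.085} 0.0187
scene jug_handle 0.75 [298. 251.] med [0.463 0.309 0.12 ] lo [0.436 0.242 0.04 ] hi [0.512 0.32  0.156]
scene jug_handle 0.3 [370. 182.] med [ 0.458 -0.243  0.043] lo [ 0.358 -0.356  0.008] hi [ 0.574 -0.178  0.06 ]
scene beaker 0.7 [261. 242.] med [0.595 0.296 0.112] lo [0.577 0.26  0.054] hi [0.628 0.309 0.154]
scene scale 0.68 [368. 180.] med [ 0.459 -0.244  0.043] lo [ 0.358 -0.351  0.011] hi [ 0.573 -0.178  0.06 ]
scene pan_top 0.76 [367. 177.] med [ 0.494 -0.286  0.056] lo [ 0.421 -0.365  0.051] hi [ 0.571 -0.214  0.061]
scene drain_stand 0.7 [273. 272.] med [0.556 0.298 0.007] lo [0.409 0.215 0.003] hi [0.676 0.343 0.02 ]
scene post_near 0.68 [276. 272.] med [0.552 0.298 0.007] lo [0.409 0.214 0.002] hi [0.676 0.343 0.021]
scen
[... 1708 characters left out ...]
.478 0.263 0.153] lo [0.44  0.2   0.036] hi [0.517 0.311 0.16 ]
top powder_pot_a 0.56 [242. 220.] med [0.478 0.266 0.153] lo [0.44  0.202 0.038] hi [0.517 0.313 0.16 ]
top powder_pot_a 0.51 [338. 167.] med [ 0.694 -0.072  0.037] lo [ 0.678 -0.091 -0.003] hi [ 0.714 -0.056  0.044]
top sachet 0.44 [325. 247.] med [ 0.39  -0.024  0.005] lo [ 0.367 -0.043 -0.002] hi [ 0.412 -0.005  0.012]
top strips 0.42 [211. 241.] med [0.416 0.405 0.076] lo [0.405 0.399 0.018] hi [0.424 0.422 0.082]
top yellow_reel 0.61 [197. 219.] med [0.524 0.467 0.013] lo [0.505 0.449 0.002] hi [0.54  0.487 0.019]
top yellow_reel 0.43 [394. 219.] med [ 0.495 -0.292  0.057] lo [ 0.424 -0.365  0.05 ] hi [ 0.569 -0.219  0.064]
```

Run:
```python
from h import *
a=cv2.imread('pics/scene0.png')[120:340,160:460];b=cv2.imread('pics/top0.png')[120:300,160:460]
a=cv2.resize(a,None,fx=2,fy=2);b=cv2.resize(b,(600,360))
cv2.imwrite('pics/c0.png',np.vstack([a[:,:600],b])[:800].copy()) 
cv2.imwrite('pics/c0.png',cv2.resize(np.vstack([a,b]),None,fx=.73,fy=.73))
P=np.load('top0.npy')
def rect(m):
    q=P[m][:,:2].astype(np.float32); return cv2.minAreaRect(q*1000)
ok=~np.isnan(P[...,0])
reg=(P[...,0]>.42)&(P[...,0]<.535)&(P[...,1]>.2)&(P[...,1]<.33)
print('jug',rect(ok&reg&(P[...,2]>.145)))
pr=(P[...,0]>.4)&(P[...,0]<.6)&(P[...,1]>-.4)&(P[...,1]<-.17)&(P[...,2]>.05)
print('pan',rect(ok&pr))
h=ok&(P[...,0]>.42)&(P[...,0]<.54)&(P[...,1]>.13)&(P[...,1]<.218)&(P[...,2]>.03)
for n in('top','scene'):
    P=np.load(n+'0.npy');ok=~np.isnan(P[...,0])
    h=ok&(P[...,0]>.40)&(P[...,0]<.56)&(P[...,1]>.13)&(P[...,1]<.22)&(P[...,2]>.03)
    q=P[h]; print(n,len(q)); 
    print(q[::max(1,len(q)//25)].round(3).tolist())
```

```text
jug ((479.0702209472656, 274.2641296386719), (84.090087890625, 77.79182434082031), 88.8769302368164)
pan ((480.2511901855469, -289.3250732421875), (150.80372619628906, 183.6214141845703), 77.44881439208984)
top 52
[[0.485, 0.219, 0.143], [0.485, 0.212, 0.139], [0.485, 0.205, 0.138], [0.485, 0.199, 0.128], [0.482, 0.22, 0.135], [0.481, 0.211, 0.144], [0.482, 0.205, 0.136], [0.481, 0.198, 0.138], [0.482, 0.192, 0.126], [0.482, 0.189, 0.098], [0.478, 0.215, 0.142], [0.478, 0.209, 0.135], [0.478, 0.201, 0.141], [0.478, 0.195, 0.133], [0.478, 0.189, 0.126], [0.475, 0.219, 0.142], [0.475, 0.213, 0.134], [0.474, 0.205, 0.138], [0.474, 0.199, 0.134], [0.474, 0.193, 0.123], [0.475, 0.189, 0.1], [0.471, 0.216, 0.139], [0.471, 0.208, 0.142], [0.471, 0.202, 0.136], [0.471, 0.196, 0.13], [0.471, 0.19, 0.121]]
scene 16
[[0.481, 0.207, 0.139], [0.479, 0.204, 0.138], [0.477, 0.202, 0.136], [0.481, 0.214, 0.139], [0.48, 0.209, 0.137], [0.476, 0.21, 0.138], [0.474, 0.208, 0.138], [0.472, 0.205, 0.136], [0.468, 0.206, 0.138], [0.475, 0.213, 0.137], [0.471, 0.213, 0.138], [0.471, 0.208, 0.135], [0.468, 0.207, 0.135], [0.467, 0.203, 0.133], [0.467, 0.202, 0.129], [0.466, 0.198, 0.126]]
```

View pics/c0.png

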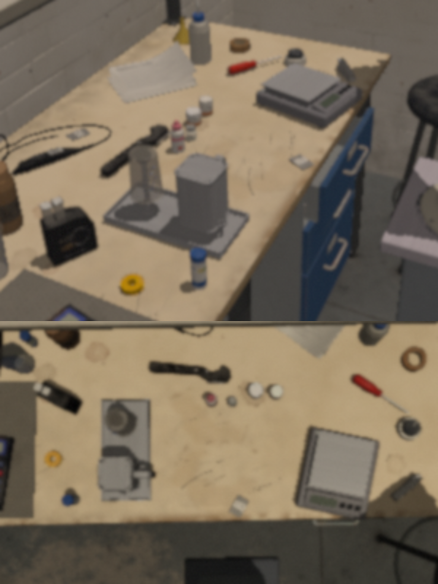

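The picture shows the jug inverted on the near post with its handle toward -y (top-crop about (150,470)). The beaker is behind it, the scale is at right, and the bench between stand and scale is clear.

My plan is to grip the bar with the tool tilted 45° about world x and turn −90° about the tool's x. I'll lay the jug handle-up near (0.50, 0.05), regrasp it and turn −90° again.

```bash
cat >> h.py <<'E'
def Rt(a): # tool x=+X, z=(0,sin a,-cos a) ; a deg
    s,c=np.sin(np.radians(a)),np.cos(np.radians(a))
    return np.array([[1,0,0],[0,-c,s],[0,-s,-c]]).T if 0 else np.stack([[1,0,0],[0,-c,-s],[0,s,-c]],1)
def go(p,Rm,s=None):
    s=s or r.read_state(); R0=R.from_rotvec(s["tool_rot"])
    print('pos',np.round(s["tool_pos"],4),'dpos cm',(R0.inv().apply(np.array(p)-s["tool_pos"])*100).round(2),'twist',(R0.inv()*R.from_matrix(Rm)).as_rotvec().round(4),'j',np.round(s["joints"],2))
def bar(p,a,Rz=0,back=0): # TCP with bar point p at the grasp point, backed off
    Rm=R.from_euler('z',Rz,degrees=True).as_matrix()@Rt(a)
    return np.array(p)+Rm[:,2]*(r.tcp_to_grasp-back),Rm
E
python3 - <<'E'
from h import *
print([x for x in dir(r) if x[0]!='_'])
go([.40,-.2,.32],Rt(0))
go([.42,0,.30],Rt(20))
P=np.load('top0.npy');z=P[...,2]
m=(abs(z-.057)<.006)&(P[...,0]>.38)&(P[...,0]<.6)&(P[...,1]>-.4)&(P[...,1]<-.17)
m=cv2.morphologyEx(m.astype(np.uint8),cv2.MORPH_OPEN,np.ones((3,3)))>0
print(cv2.minAreaRect((P[m][:,:2]*1000).astype(np.float32)))
E
```

```text
['PlanningError', 'read_state', 'tcp_to_grasp']
pos [ 0.2554 -0.5977  0.196 ] dpos cm [-30.89 -28.92 -12.4 ] twist [-0.000e+00 -1.000e-04 -1.167e+00] j [ 1.43  0.5  -0.43  1.55  0.22  1.14 -0.21]
pos [ 0.2554 -0.5977  0.196 ] dpos cm [-48.5  -38.62 -10.4 ] twist [ 0.3084 -0.2037 -1.1545] j [ 1.43  0.5  -0.43  1.55  0.22  1.14 -0.21]
((495.88592529296875, -292.3047180175781), (149.8317413330078, 150.03045654296875), 77.43750762939453)
```

>>> {"op": "send_rows", "data": {"twist": [[0,0,0],[0,0,0],[0,0,-0.12],[0,0,-0.24],[0,0,-0.36],[0,0,-0.48],[0,0,-0.6],[0,0,-0.75],[0,0,-0.9],[0,0,-1.05],[0,0,-1.167],[0,0,-1.167]], "delta_pos": [[0,0,-4],[0,0,-8],[-2,-2,-12.4],[-5,-5,-12.4],[-8,-8,-12.4],[-11,-11,-12.4],[-15,-14,-12.4],[-19,-17,-12.4],[-23,-21,-12.4],[-27,-25,-12.4],[-30.9,-28.9,-12.4],[-30.9,-28.9,-12.4]], "hand": [1,1,1,1,1,1,1,1,1,1,1,1]}}

```text
time_s: 2.7
tool_pos: [0.4017, -0.1945, 0.3207]
tool_rot: [3.141, 0.016, 0.002]
ft_force: [-0.1, -0.5, -0.4]
width: 0.0857
```

Run:
```python
from h import *
go(*bar([.478,.190,.098],45,0,.13))
```

```text
pos [ 0.4017 -0.1945  0.3207] dpos cm [  7.94 -30.52  14.38] twist [0.7864 0.0031 0.0104] j [ 1.25  0.02 -0.86  1.85  0.01  1.27  0.4 ]
```

>>> {"op": "send_rows", "data": {"twist": [[0,0,0],[0,0,0],[0.1,0,0],[0.2,0,0],[0.3,0,0],[0.4,0,0],[0.5,0,0],[0.6,0,0],[0.7,0,0],[0.786,0,0.01],[0.786,0,0.01],[0.786,0,0.01]], "delta_pos": [[1,-4,0],[2,-8,0],[3,-12,0],[4,-16,0],[5,-19,2],[6,-22,5],[7,-25,8],[7.5,-28,11],[7.9,-30.5,13],[7.9,-30.5,14.4],[7.9,-30.5,14.4],[7.9,-30.5,14.4]], "hand": [1,1,1,1,1,1,1,1,1,1,1,1]}}

```text
time_s: 3.9
tool_pos: [0.479, 0.1048, 0.1763]
tool_rot: [-2.355, 0.014, 0.0]
ft_force: [0.1, -0.1, 1.3]
width: 0.0857
```

Run:
```python
from h import *
go(*bar([.478,.190,.098],45))
p,d,P=cloud('wrist'); np.save('w1.npy',P)
o=eyes.outline_of('wrist','jug_handle')
for x in o[:2]:
    M=P[x["mask"]];print(x["confidence"],x["at"],np.nanmedian(M,0),np.nanpercentile(M,3,0),np.nanpercentile(M,97,0))
    cv2.circle(p,tuple(int(v) for v in x["at"]),4,(255,0,0),1)
save('w1.png',p)
```

```text
pos [0.479  0.1048 0.1763] dpos cm [-0.16 -0.48 13.43] twist [-0.0008 -0.0039 -0.0104] j [ 1.07  0.63 -0.99  2.   -0.33  0.93  0.36]
0.85 [315.7, 101.5] [0.47733847 0.23851463 0.14909081] [0.43972379 0.1884329  0.04641781] [0.51480726 0.31101527 0.15567508]
0.43 [380.7, 181.6] [0.56074094 0.24608024 0.00721299] [0.41263664 0.20843093 0.00557567] [0.67628022 0.33544805 0.02006148]
```

View pics/w1.png

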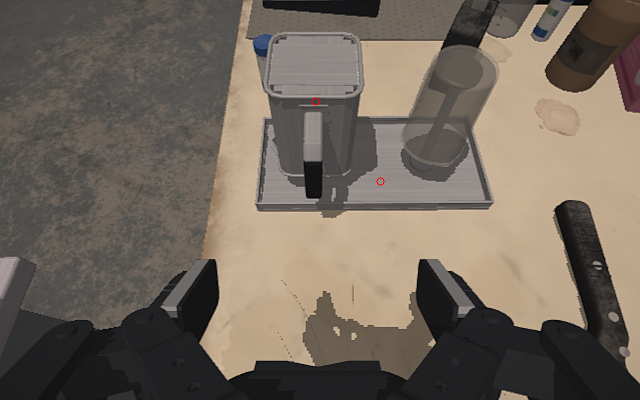

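The wrist view shows the handle's steel arm at about (313,130) and its black bar at about (313,170). The approach between bar and fingers is clear. I'll measure the bar from this cloud.

Run:
```python
from h import *
P=np.load('w1.npy')
for v in range(115,200,8):
    row=P[v,296:332]; k=(row[:,1]<.226)&(row[:,2]>.035)
    if k.any(): q=row[k]; print(v,k.sum(),q[:,0].min().round(4),q[:,0].max().round(4),np.median(q,0).round(4))
t=P[40:90,268:358].reshape(-1,3);t=t[t[:,2]>.15]
print(cv2.minAreaRect((t[:,:2]*1000).astype(np.float32)),np.median(t[:,2]))
```

```text
123 19 0.4685 0.4837 [0.4762 0.2205 0.1388]
131 19 0.4686 0.4835 [0.4761 0.2119 0.1389]
139 19 0.4688 0.4834 [0.4761 0.2038 0.1386]
147 19 0.4687 0.4833 [0.476  0.1981 0.1356]
155 19 0.4685 0.4833 [0.4759 0.1941 0.1303]
163 19 0.4684 0.4833 [0.4758 0.1898 0.125 ]
171 19 0.468 0.4833 [0.4757 0.1883 0.1154]
179 18 0.4684 0.4835 [0.476  0.1883 0.1029]
187 18 0.4679 0.4836 [0.4758 0.1881 0.0897]
195 17 0.4684 0.4838 [0.4761 0.1882 0.075 ]
((476.0160217285156, 274.7596435546875), (67.50922393798828, 79.92952728271484), 88.71697998046875) 0.15382584634877106
```

>>> {"op": "send_rows", "data": {"twist": [[0,0,-0.01],[0,0,-0.01],[0,0,-0.01],[0,0,-0.01],[0,0,-0.01],[0,0,-0.01],[0,0,-0.01],[0,0,-0.01],[0,0,-0.01],[0,0,-0.01]], "delta_pos": [[-0.35,-0.6,2],[-0.35,-0.6,4],[-0.35,-0.6,6],[-0.35,-0.6,8],[-0.35,-0.6,10],[-0.35,-0.6,12],[-0.35,-0.6,13],[-0.35,-0.6,13.7],[-0.35,-0.6,13.7],[-0.35,-0.6,13.7]], "hand": [1,1,1,1,1,1,1,1,1,1]}}

```text
time_s: 5.0
tool_pos: [0.4766, 0.2057, 0.084]
tool_rot: [-2.357, 0.0, -0.007]
ft_force: [1.5, 0.2, 1.5]
width: 0.0852
```

Run:
```python
from h import *
go(*bar([.476,.193,.097],45))
```

```text
pos [0.4766 0.2057 0.084 ] dpos cm [-0.06 -0.02  0.05] twist [ 0.0004 -0.0049  0.0018] j [ 0.85  0.78 -0.94  2.09 -0.32  0.6   0.34]
```

Good. Close firmly.

>>> {"op": "send_rows", "data": {"twist": [[0,0,0],[0,0,0],[0,0,0],[0,0,0],[0,0,0],[0,0,0],[0,0,0],[0,0,0],[0,0,0],[0,0,0]], "delta_pos": [[-0.06,0,0],[-0.06,0,0],[-0.06,0,0],[-0.06,0,0],[-0.06,0,0],[-0.06,0,0],[-0.06,0,0],[-0.06,0,0],[-0.06,0,0],[-0.06,0,0]], "hand": [0.6,0.3,0.1,0,0,0,0,0,0,0], "newtons": 110}}

```text
time_s: 6.0
tool_pos: [0.4752, 0.2062, 0.0835]
tool_rot: [-2.356, 0.001, -0.005]
ft_force: [0.1, -0.8, -0.1]
width: 0.0001
```

The fingers shut on nothing, so I'll look.

Run:
```python
from h import *
p,d,P=cloud('wrist'); np.save('w2.npy',P)
p2,_,Q=cloud('scene')
a=np.hstack([cv2.resize(p,None,fx=.7,fy=.7),cv2.resize(p2[200:300,240:340],(280,280))])
save('w2.png',a)
print(r.read_state()['width'], r.read_state()['tool_pos'])
```

```text
0.000281671833054503 [0.47518889 0.20622611 0.08345321]
```

View pics/w2.png

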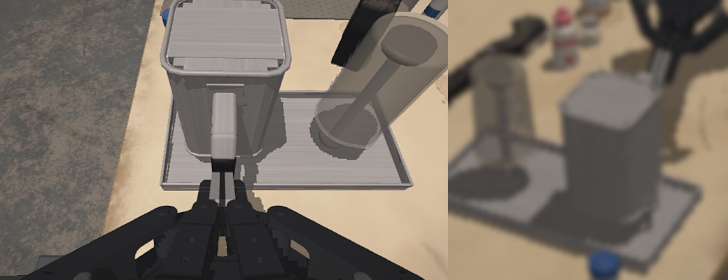

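Run:
```python
from h import *
P=np.load('w2.npy')
for v in range(140,300,8):
    print(v,[P[v,u].round(3).tolist() for u in (306,319,332)])
s=r.read_state();print(np.round(s['ft_force'],1),R.from_rotvec(s['tool_rot']).as_matrix().round(2).tolist())
```

```text
140 [[0.469, 0.229, 0.138], [0.475, 0.228, 0.139], [0.481, 0.228, 0.139]]
148 [[0.469, 0.225, 0.138], [0.475, 0.223, 0.14], [0.481, 0.225, 0.138]]
156 [[0.469, 0.22, 0.138], [0.475, 0.219, 0.139], [0.481, 0.22, 0.138]]
164 [[0.47, 0.216, 0.138], [0.475, 0.215, 0.139], [0.481, 0.216, 0.138]]
172 [[0.47, 0.212, 0.138], [0.475, 0.211, 0.139], [0.481, 0.211, 0.139]]
180 [[0.47, 0.207, 0.138], [0.475, 0.207, 0.139], [0.481, 0.208, 0.137]]
188 [[0.47, 0.204, 0.138], [0.475, 0.203, 0.139], [0.481, 0.204, 0.138]]
196 [[0.47, 0.2, 0.138], [0.475, 0.2, 0.138], [0.481, 0.2, 0.138]]
204 [[0.47, 0.198, 0.133], [0.475, 0.197, 0.136], [0.481, 0.197, 0.135]]
212 [[0.47, 0.196, 0.131], [nan, nan, nan], [0.481, 0.195, 0.132]]
220 [[0.47, 0.193, 0.128], [0.475, 0.193, 0.129], [0.481, 0.193, 0.129]]
228 [[0.47, 0.191, 0.125], [0.475, 0.191, 0.125], [0.481, 0.191, 0.125]]
236 [[0.47, 0.189, 0.122], [0.475, 0.188, 0.123], [0.481, 0.188, 0.123]]
244 [[0.469, 0.188, 0.113], [0.475, 0.188, 0.113], [0.481, 0.188, 0.113]]
252 [[0.47, 0.18, 0.124], [0.475, 0.181, 0.123], [0.481, 0.18, 0.124]]
260 [[0.47, 0.175, 0.129], [0.475, 0.175, 0.129], [0.48, 0.175, 0.129]]
268 [[0.47, 0.17, 0.134], [0.475, 0.17, 0.135], [0.48, 0.17, 0.135]]
276 [[0.47, 0.166, 0.138], [0.475, 0.165, 0.139], [0.48, 0.165, 0.139]]
284 [[0.47, 0.161, 0.143], [0.475, 0.161, 0.143], [0.48, 0.162, 0.142]]
292 [[0.471, 0.157, 0.148], [0.475, 0.159, 0.14], [0.479, 0.157, 0.148]]
[-0.3 -0.4  0.3] [[1.0, 0.0, 0.0], [-0.0, -0.71, 0.71], [0.0, -0.71, -0.71]]
```

Run:
```python
from h import *
p,d,P=cloud('wrist')
save('w3.png',cv2.resize(p[180:400,220:420],None,fx=2.6,fy=2.6,interpolation=cv2.INTER_CUBIC))
for v in (252,268,284,300): 
    print(v,[(u,P[v,u].round(3).tolist()) for u in range(290,350,6)])
```

```text
252 [(290, [0.454, 0.224, 0.006]), (296, [0.458, 0.223, 0.006]), (302, [0.463, 0.223, 0.006]), (308, [0.471, 0.18, 0.124]), (314, [0.473, 0.18, 0.124]), (320, [0.476, 0.181, 0.123]), (326, [0.478, 0.18, 0.124]), (332, [0.481, 0.181, 0.123]), (338, [0.492, 0.224, 0.005]), (344, [0.496, 0.223, 0.006])]
268 [(290, [0.463, 0.173, 0.124]), (296, [0.466, 0.173, 0.126]), (302, [0.469, 0.17, 0.135]), (308, [0.471, 0.17, 0.133]), (314, [0.473, 0.17, 0.133]), (320, [0.475, 0.17, 0.134]), (326, [0.478, 0.17, 0.134]), (332, [0.48, 0.17, 0.134]), (338, [0.483, 0.173, 0.125]), (344, [0.485, 0.173, 0.126])]
284 [(290, [0.464, 0.164, 0.134]), (296, [0.467, 0.161, 0.144]), (302, [0.469, 0.162, 0.142]), (308, [0.471, 0.161, 0.143]), (314, [0.473, 0.162, 0.142]), (320, [0.475, 0.162, 0.142]), (326, [0.477, 0.162, 0.141]), (332, [0.48, 0.162, 0.142]), (338, [0.482, 0.164, 0.135]), (344, [0.484, 0.164, 0.134])]
300 [(290, [0.466, 0.154, 0.152]), (296, [0.468, 0.154, 0.152]), (302, [0.469, 0.154, 0.151]), (308, [0.471, 0.154, 0.151]), (314, [0.473, 0.157, 0.138]), (320, [0.475, 0.157, 0.138]), (326, [0.477, 0.154, 0.152]), (332, [0.479, 0.154, 0.152]), (338, [0.481, 0.154, 0.15]), (344, [0.483, 0.154, 0.15])]
```

View pics/w3.png

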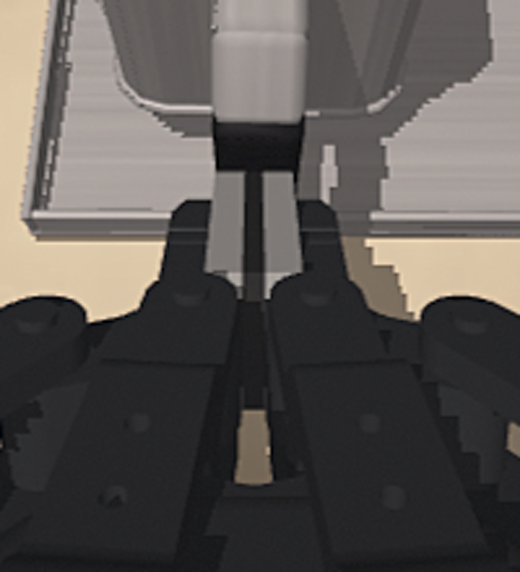

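Run:
```python
from h import *
s=r.read_state(); R0=R.from_rotvec(s['tool_rot'])
def rep(P,t,R0,rows,cols,lab):
    q=R0.inv().apply(P[rows,cols].reshape(-1,3)-t).reshape(P[rows,cols].shape)
    f=(q[...,2]<.0)&(abs(q[...,0])<.065)&(abs(q[...,1])<.03)&(q[...,2]>-.12)
    x=q[f]; 
    for lo in np.arange(-.06,.06,.01):
        k=x[(x[:,0]>=lo)&(x[:,0]<lo+.01)]
        if len(k): i=k[:,2].argmax(); print(lab,round(lo,3),len(k),k[i].round(4))
rep(np.load('w1.npy'),np.array([.479,.1048,.1763]),R.from_rotvec([-2.355,.014,0]),slice(230,400),slice(100,540),'open')
rep(np.load('w2.npy'),s['tool_pos'],R0,slice(246,400),slice(200,440),'shut')
```

```text
open -0.06 2827 [-0.0551 -0.0056 -0.0552]
open -0.05 4522 [-0.0434 -0.0039 -0.0483]
open -0.04 1648 [-0.0398 -0.0108 -0.0983]
open -0.03 738 [-0.0296 -0.0154 -0.1097]
open -0.02 1173 [-0.0123 -0.0084 -0.108 ]
open -0.01 1353 [-0.0093 -0.008  -0.108 ]
open 0.0 1399 [ 0.0065 -0.0079 -0.1079]
open 0.01 1035 [ 0.0133 -0.0083 -0.108 ]
open 0.02 854 [ 0.0296 -0.0159 -0.1085]
open 0.03 1615 [ 0.0393 -0.0106 -0.097 ]
open 0.04 4527 [ 0.0428  0.0082 -0.0483]
open 0.05 2942 [ 0.0536 -0.0061 -0.056 ]
shut -0.04 1501 [-0.0304 -0.0107 -0.0818]
shut -0.03 2674 [-0.02   -0.0059 -0.0785]
shut -0.02 2670 [-0.0108 -0.0055 -0.042 ]
shut -0.01 4548 [-0.0038 -0.0093 -0.0386]
shut 0.0 4666 [ 0.0082  0.0033 -0.019 ]
shut 0.01 2427 [ 0.0104 -0.0061 -0.0433]
shut 0.02 2836 [ 0.0207 -0.0056 -0.0787]
shut 0.03 1445 [ 0.0307 -0.0104 -0.0831]
```

The wrist cloud shows the real finger ends 35 mm behind the reported TCP: −35 mm shut and −48 mm open, which matches the 13 mm swing. So the tips stopped just short of the bar. I'll take the bar to sit at tool z = −0.055 in the reported frame, then reopen and advance 3.6 cm.

>>> {"op": "send_rows", "data": {"twist": [[0,0,0],[0,0,0],[0,0,0],[0,0,0],[0,0,0],[0,0,0],[0,0,0],[0,0,0],[0,0,0],[0,0,0]], "delta_pos": [[0,0,0],[0,0,0],[0,0,0],[0,0,0],[0,0,0],[0,0,0.8],[0,0,1.6],[0,0,2.4],[0,0,3.2],[0,0,3.6]], "hand": [1,1,1,1,1,1,1,1,1,1]}}

```text
time_s: 7.15
tool_pos: [0.4746, 0.2328, 0.0574]
tool_rot: [-2.355, -0.0, -0.003]
ft_force: [-0.6, -0.4, 0.0]
width: 0.0852
```

>>> {"op": "send_rows", "data": {"twist": [[0,0,0],[0,0,0],[0,0,0],[0,0,0],[0,0,0],[0,0,0],[0,0,0],[0,0,0],[0,0,0],[0,0,0]], "delta_pos": [[0,0,0],[0,0,0],[0,0,0],[0,0,0],[0,0,0],[0,0,0],[0,0,0],[0,0,0],[0,0,0],[0,0,0]], "hand": [0.6,0.3,0.1,0,0,0,0,0,0,0], "newtons": 110}}

```text
time_s: 8.15
tool_pos: [0.4758, 0.2314, 0.058]
tool_rot: [-2.356, 0.001, -0.006]
ft_force: [0.8, -1.6, 2.4]
width: 0.0142
```

Held, at width 14 mm. Now straight up: world +z is (0, −0.707, −0.707) in the tool frame.

>>> {"op": "send_rows", "data": {"twist": [[0,0,0],[0,0,0],[0,0,0],[0,0,0],[0,0,0],[0,0,0],[0,0,0],[0,0,0],[0,0,0],[0,0,0],[0,0,0],[0,0,0]], "delta_pos": [[0,-0.3,-0.3],[0,-1,-1],[0,-2,-2],[0,-3,-3],[0,-4,-4],[0,-5,-5],[0,-6,-6],[0,-7,-7],[0,-8,-8],[0,-9,-9],[0,-10,-10],[0,-10.3,-10.3]], "hand": [0,0,0,0,0,0,0,0,0,0,0,0]}}

```text
time_s: 9.35
tool_pos: [0.4755, 0.2317, 0.2053]
tool_rot: [-2.356, -0.001, -0.007]
ft_force: [1.3, -0.8, -3.5]
width: 0.0141
```

Run:
```python
from h import *
s=r.read_state();R0=R.from_rotvec(s['tool_rot']);print(np.round(s['joints'],2),s['width'],np.round(s['ft_force'],1))
p,d,P=cloud('wrist');np.save('w4.npy',P)
p2,_,Q=cloud('scene');np.save('s4.npy',Q)
save('w4.png',np.hstack([cv2.resize(p,None,fx=.6,fy=.6),cv2.resize(p2[130:310,230:410],(240,240))]))
g=s['tool_pos']+R0.apply([0,0,-.055]);print('grasp',g.round(4))
```

```text
[ 0.92  0.55 -1.09  2.05 -0.43  0.78  0.23] 0.01410342009139588 [ 1.3 -0.8 -3.5]
grasp [0.4752 0.1928 0.2442]
```

View pics/w4.png

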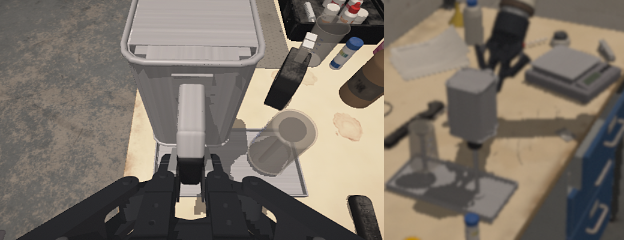

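The jug is clear of the post: rim about 0.18 m, and it hangs straight in both views. I'll measure its tilt and compute the carry and turn rows.

```bash
cat >> h.py <<'E'
G=.055
def plan(ws,n):
    """ws: (grasp point, tilt deg, yaw deg); n rows to each. rows as dpos(cm), twist from the present pose"""
    s=r.read_state();R0=R.from_rotvec(s["tool_rot"]);p0=np.array(s["tool_pos"])
    g=p0-R0.as_matrix()[:,2]*G; D=[];T=[]
    Rc=R0
    for (gt,a,yz),k in zip(ws,n):
        R1=R.from_euler('z',yz,degrees=True)*R.from_matrix(Rt(a)); w=(Rc.inv()*R1).as_rotvec()
        for i in range(1,k+1):
            Ri=Rc*R.from_rotvec(w*i/k); gi=g+(np.array(gt)-g)*i/k
            D.append((R0.inv().apply(gi+Ri.as_matrix()[:,2]*G-p0)*100).round(1).tolist());T.append((R0.inv()*Ri).as_rotvec().round(3).tolist())
        g=np.array(gt);Rc=R1
    print('T',T);print('D',D)
E
python3 - <<'E'
from h import *
P=np.load('w4.npy')
t=P[22:75,225:410].reshape(-1,3);t=t[~np.isnan(t[:,0])];t=t[(t[:,2]>.27)];c=np.median(t,0);t=t[np.abs(t-c).max(1)<.06]
n=np.linalg.svd(t-t.mean(0),full_matrices=0)[2][2];print(len(t),c,n)
plan([([.49,.10,.26],45,0),([.5,.05,.26],45,0)],[6,5])
E
```

```text
9759 [0.4743537  0.2647329  0.30031183] [ 0.00458524 -0.00942967 -0.99994503]
T [[0.0, -0.001, 0.0], [0.0, -0.002, 0.001], [0.0, -0.002, 0.001], [0.0, -0.003, 0.001], [0.0, -0.004, 0.002], [0.0, -0.005, 0.002], [0.0, -0.005, 0.002], [0.0, -0.005, 0.002], [0.0, -0.005, 0.002], [0.0, -0.005, 0.002], [0.0, -0.005, 0.002]]
D [[0.2, 0.9, -1.3], [0.5, 1.8, -2.6], [0.7, 2.7, -3.9], [1.0, 3.6, -5.2], [1.2, 4.5, -6.4], [1.5, 5.4, -7.7], [1.7, 6.1, -8.4], [1.9, 6.8, -9.1], [2.1, 7.5, -9.8], [2.3, 8.2, -10.6], [2.5, 8.9, -11.3]]
```

>>> {"op": "send_rows", "data": {"twist": [[0,0,0],[0,0,0],[0,0,0],[0,0,0],[0,0,0],[0,0,0],[0,0,0],[0,0,0],[0,0,0],[0,0,0],[0,0,0],[0,0,0]], "delta_pos": [[0.2,0.5,-0.7],[0.4,1.3,-1.8],[0.7,2.4,-3.4],[1.0,3.5,-5.0],[1.2,4.5,-6.4],[1.5,5.4,-7.7],[1.7,6.1,-8.4],[1.9,6.8,-9.1],[2.1,7.5,-9.8],[2.3,8.2,-10.6],[2.5,8.9,-11.3],[2.5,8.9,-11.3]], "hand": [0,0,0,0,0,0,0,0,0,0,0,0]}}

```text
time_s: 10.65
tool_pos: [0.5006, 0.0868, 0.2204]
tool_rot: [-2.356, 0.003, -0.007]
ft_force: [-0.0, 0.0, -3.6]
width: 0.014
```

Run:
```python
from h import *
plan([([.5,.05,.26],-45,0)],[12])
print(r.read_state()['joints'],r.read_state()['width'])
```

```text
T [[-0.131, -0.0, -0.0], [-0.262, -0.001, -0.001], [-0.393, -0.001, -0.001], [-0.524, -0.001, -0.002], [-0.655, -0.002, -0.002], [-0.785, -0.002, -0.002], [-0.916, -0.002, -0.003], [-1.047, -0.003, -0.003], [-1.178, -0.003, -0.004], [-1.309, -0.004, -0.004], [-1.44, -0.004, -0.005], [-1.571, -0.004, -0.005]]
D [[-0.0, 0.7, -0.0], [-0.0, 1.4, -0.2], [-0.0, 2.1, -0.4], [-0.0, 2.7, -0.7], [-0.0, 3.3, -1.1], [-0.0, 3.8, -1.6], [-0.0, 4.2, -2.1], [-0.0, 4.6, -2.7], [-0.0, 4.9, -3.3], [-0.0, 5.1, -4.0], [-0.0, 5.3, -4.7], [-0.0, 5.3, -5.4]]
[ 1.09589392  0.59215367 -1.01229371  1.90932093 -0.33190712  1.03411174
  0.3286236 ] 0.01398299917114912
```

>>> {"op": "send_rows", "data": {"twist": [[-0.13,0,0],[-0.26,0,0],[-0.39,0,0],[-0.52,0,0],[-0.655,0,0],[-0.785,0,0],[-0.915,0,0],[-1.05,0,0],[-1.18,0,0],[-1.31,0,0],[-1.44,-0.004,-0.005],[-1.571,-0.004,-0.005]], "delta_pos": [[0,0.7,0],[0,1.4,-0.2],[0,2.1,-0.4],[0,2.7,-0.7],[0,3.3,-1.1],[0,3.8,-1.6],[0,4.2,-2.1],[0,4.6,-2.7],[0,4.9,-3.3],[0,5.1,-4],[0,5.3,-4.7],[0,5.3,-5.4]], "hand": [0,0,0,0,0,0,0,0,0,0,0,0]}}

```text
time_s: 11.85
tool_pos: [0.4988, 0.0149, 0.2214]
tool_rot: [2.354, 0.005, 0.002]
ft_force: [-1.1, -0.6, -5.0]
width: 0.0137
```

Run:
```python
from h import *
s=r.read_state();print(np.round(s['joints'],2),np.round(s['tool_rot'],3))
p,d,Q=cloud('scene');p2,_,T=cloud('top');np.save('s5.npy',Q);np.save('t5.npy',T)
for P,c in((Q,'scene'),(T,'top')):
    o=eyes.outline_of(c,'jug')
    for x in o[:1]:
        M=P[x['mask']];print(c,x['confidence'],np.nanpercentile(M,[2,50,98],axis=0).round(3).tolist())
save('s5.png',np.hstack([cv2.resize(p[110:310,220:420],(400,400)),cv2.resize(p2[130:290,220:380],(400,400))]))
plan([([.5,.05,.14],-45,0)],[12])
```

```text
[-0.08  0.53 -0.66  1.81  0.85  1.6  -1.05] [2.354e+00 5.000e-03 2.000e-03]
scene 0.7 [[0.458, -0.006, 0.135], [0.487, 0.096, 0.196], [0.54, 0.116, 0.256]]
top 0.6 [[0.46, -0.002, 0.198], [0.496, 0.031, 0.213], [0.538, 0.089, 0.264]]
T [[-0.0, -0.0, 0.0], [-0.001, -0.0, 0.001], [-0.001, -0.0, 0.001], [-0.001, -0.0, 0.002], [-0.002, -0.0, 0.002], [-0.002, -0.0, 0.003], [-0.003, -0.001, 0.003], [-0.003, -0.001, 0.004], [-0.003, -0.001, 0.004], [-0.004, -0.001, 0.005], [-0.004, -0.001, 0.005], [-0.004, -0.001, 0.006]]
D [[0.0, -0.7, 0.7], [0.0, -1.3, 1.4], [0.0, -2.0, 2.2], [0.1, -2.7, 2.9], [0.1, -3.4, 3.6], [0.1, -4.0, 4.3], [0.1, -4.7, 5.1], [0.1, -5.4, 5.8], [0.1, -6.1, 6.5], [0.1, -6.7, 7.2], [0.2, -7.4, 8.0], [0.2, -8.1, 8.7]]
```

View pics/s5.png

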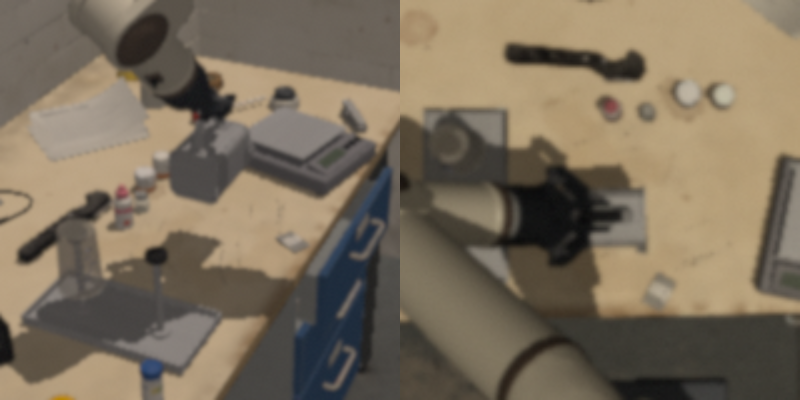

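The scene crop shows the jug horizontal with its handle up under the gripper, clear of the stand. The top crop shows clear bench under it. Next I'll check its level, then lower.

Run:
```python
from h import *
P=np.load('s5.npy').reshape(-1,3);T=np.load('t5.npy').reshape(-1,3)
def pl(t,l):
    c=np.median(t,0);
    for _ in range(3):
        n=np.linalg.svd(t-t.mean(0),full_matrices=0)[2][2];e=(t-t.mean(0))@n;t=t[abs(e)<max(.002,1.5*e.std())] 
    print(l,len(t),t.mean(0).round(3),n.round(3),t.min(0).round(3),t.max(0).round(3))
k=(P[:,0]>.455)&(P[:,0]<.535)&(P[:,1]>.095)&(P[:,1]<.125)&(P[:,2]>.14)&(P[:,2]<.22);pl(P[k],'underside')
k=(T[:,0]>.46)&(T[:,0]<.54)&(T[:,1]>-.02)&(T[:,1]<.07)&(T[:,2]>.19)&(T[:,2]<.235);pl(T[k],'topface')
k=(P[:,0]>.45)&(P[:,0]<.475)&(P[:,1]>-.01)&(P[:,1]<.1)&(P[:,2]>.13)&(P[:,2]<.21);pl(P[k],'-xface')
```

```text
underside 370 [0.497 0.111 0.179] [-0.022  1.     0.012] [0.459 0.107 0.14 ] [0.535 0.115 0.219]
topface 216 [0.5   0.025 0.212] [-0.008  0.03   1.   ] [ 0.462 -0.004  0.209] [0.537 0.069 0.216]
-xface 231 [0.46  0.05  0.178] [-1.     0.002 -0.012] [ 0.458 -0.007  0.141] [0.462 0.099 0.209]
```

>>> {"op": "send_rows", "data": {"twist": [[0,0,0],[0,0,0],[0,0,0],[0,0,0],[0,0,0],[0,0,0],[0,0,0],[0,0,0],[0,0,0],[0,0,0],[0,0,0],[0,0,0]], "delta_pos": [[0,-0.7,0.7],[0,-1.5,1.5],[0,-2.5,2.5],[0,-3.5,3.5],[0,-4.5,4.5],[0,-5.5,5.5],[0,-6.5,6.5],[0,-7.3,7.3],[0,-7.9,7.9],[0,-8.3,8.3],[0,-8.5,8.5],[0,-8.5,8.5]], "hand": [0,0,0,0,0,0,0,0,0,0,0,0]}}

```text
time_s: 13.25
tool_pos: [0.4994, 0.0131, 0.101]
tool_rot: [2.356, 0.003, 0.001]
ft_force: [-0.1, -0.1, -3.3]
width: 0.0138
```

>>> {"op": "send_rows", "data": {"twist": [[0,0,0],[0,0,0],[0,0,0],[0,0,0],[0,0,0],[0,0,0]], "delta_pos": [[0,-0.15,0.15],[0,-0.3,0.3],[0,-0.45,0.45],[0,-0.55,0.55],[0,-0.65,0.65],[0,-0.65,0.65]], "hand": [0,0,0,0,0,0]}}

```text
time_s: 13.85
tool_pos: [0.4992, 0.013, 0.0917]
tool_rot: [2.356, 0.003, 0.001]
ft_force: [-0.3, 0.9, -4.4]
width: 0.0139
```

>>> {"op": "send_rows", "data": {"twist": [[0,0,0],[0,0,0],[0,0,0],[0,0,0]], "delta_pos": [[0,-0.1,0.1],[0,-0.2,0.2],[0,-0.3,0.3],[0,-0.3,0.3]], "hand": [0,0,0,0]}}

```text
time_s: 14.25
tool_pos: [0.4995, 0.0131, 0.0878]
tool_rot: [2.356, 0.003, 0.001]
ft_force: [0.0, -0.0, -3.0]
width: 0.0142
```

>>> {"op": "send_rows", "data": {"twist": [[0,0,0],[0,0,0],[0,0,0]], "delta_pos": [[0,-0.07,0.07],[0,-0.14,0.14],[0,-0.14,0.14]], "hand": [0,0,0]}}

```text
time_s: 14.55
tool_pos: [0.5003, 0.013, 0.0875]
tool_rot: [2.355, 0.002, 0.004]
ft_force: [0.4, 1.2, 6.4]
width: 0.0141
```

Touched down. Release and back off along the tool axis.

>>> {"op": "send_rows", "data": {"twist": [[0,0,0],[0,0,0],[0,0,0],[0,0,0],[0,0,0],[0,0,0],[0,0,0],[0,0,0],[0,0,0],[0,0,0],[0,0,0],[0,0,0]], "delta_pos": [[0,0,0],[0,0,0],[0,0,0],[0,0,0],[0,0,0],[0,0,-1],[0,0,-2.5],[0,0,-4.5],[0,0,-6.5],[0,0,-8.5],[0,0,-10.5],[0,0,-12]], "hand": [0.3,0.6,1,1,1,1,1,1,1,1,1,1]}}

```text
time_s: 15.75
tool_pos: [0.4993, 0.1005, 0.1723]
tool_rot: [2.359, 0.005, 0.003]
ft_force: [0.1, -0.8, -0.2]
width: 0.0855
```

Run:
```python
from h import *
p,d,P=cloud('wrist');np.save('w6.npy',P)
s=r.read_state();print(np.round(s['joints'],2),s['width'],np.round(s['tool_pos'],3))
save('w6.png',p)
for n in (0,):
    f=P.reshape(-1,3)
    k=(f[:,0]>.46)&(f[:,0]<.54)&(f[:,1]>-.02)&(f[:,1]<.12)&(f[:,2]>.105)&(f[:,2]<.14)
    q=f[k];top=q[q[:,2]>.118]; print('bar top',len(top),np.percentile(top,[2,50,98],axis=0).round(4).tolist())
    print(cv2.minAreaRect((top[:,:2]*1000).astype(np.float32)))
```

```text
[-0.22  0.68 -0.66  1.71  0.84  1.64 -1.18] 0.08544134419704716 [0.5   0.103 0.173]
bar top 1242 [[0.494, 0.0252, 0.1186], [0.5014, 0.0722, 0.1281], [0.5091, 0.0902, 0.1294]]
((501.63104248046875, 56.44335174560547), (15.928998947143555, 70.30620574951172), 0.3049532175064087)
```

View pics/w6.png

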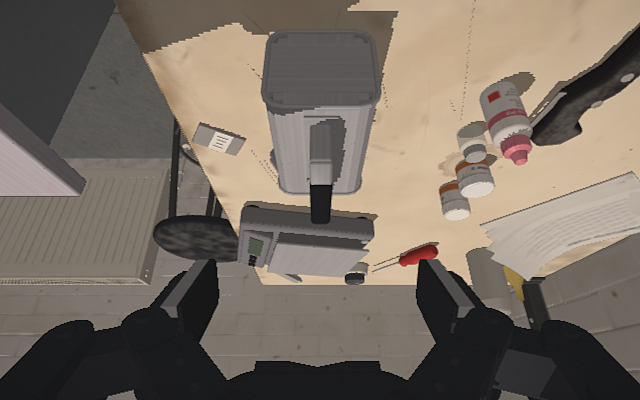

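The jug lies flat with its handle up. Bar centre is about (0.5015, 0.051, 0.1235), which agrees with 42+82 = 124 mm. I'll swing the tool over to the other tilt for the second grasp.

Run:
```python
from h import *
plan([([.5,.09,.29],0,0),([.5015,-.034,.25],45,0)],[6,6])
```

```text
T [[0.13, -0.001, 0.001], [0.26, -0.002, 0.001], [0.39, -0.002, 0.002], [0.521, -0.003, 0.003], [0.651, -0.004, 0.004], [0.781, -0.005, 0.004], [0.912, -0.005, 0.005], [1.043, -0.004, 0.005], [1.174, -0.004, 0.006], [1.304, -0.004, 0.006], [1.435, -0.003, 0.006], [1.566, -0.003, 0.007]]
D [[0.0, 0.8, -0.4], [0.0, 1.6, -0.8], [0.0, 2.5, -1.4], [0.0, 3.3, -2.0], [0.0, 4.3, -2.7], [0.0, 5.2, -3.5], [0.0, 5.8, -2.1], [0.1, 6.3, -0.8], [0.1, 7.0, 0.5], [0.1, 7.8, 1.8], [0.1, 8.6, 3.0], [0.1, 9.6, 4.2]]
```

>>> {"op": "send_rows", "data": {"twist": [[0,0,0],[0.13,0,0],[0.26,0,0],[0.39,0,0],[0.52,0,0],[0.65,0,0],[0.78,0,0],[0.91,0,0],[1.04,0,0],[1.17,0,0],[1.3,0,0],[1.435,0,0.006]], "delta_pos": [[0,0.8,-1],[0,1.6,-1.5],[0,2,-2],[0,2.5,-2.2],[0,3.3,-2.4],[0,4.3,-2.9],[0,5.2,-3.5],[0,5.8,-2.1],[0,6.3,-0.8],[0,7,0.5],[0,7.8,1.8],[0.1,8.6,3]], "hand": [1,1,1,1,1,1,1,1,1,1,1,1]}}

```text
time_s: 17.0
tool_pos: [0.5006, 0.0136, 0.2109]
tool_rot: [-2.489, 0.005, -0.005]
ft_force: [0.6, -0.4, -0.0]
width: 0.085
```

Run:
```python
from h import *
s=r.read_state();print(s['tool_pos'],s['tool_rot'],np.round(s['joints'],2))
plan([([.5015,-.034,.2085],45,0)],[3])
```

```text
[0.50055899 0.01358802 0.21090099] [-2.48890605  0.0051254  -0.00544616] [ 1.12  0.55 -0.97  1.86 -0.22  1.09  0.31]
T [[0.044, -0.002, -0.001], [0.088, -0.004, -0.001], [0.133, -0.005, -0.002]]
D [[0.0, 1.1, 0.9], [0.1, 2.1, 1.8], [0.1, 3.2, 2.8]]
```

>>> {"op": "send_rows", "data": {"twist": [[0.04,0,0],[0.09,-0.002,0],[0.133,-0.005,0],[0.133,-0.005,0]], "delta_pos": [[0,1.1,0.9],[0.1,2.1,1.8],[0.1,3.2,2.8],[0.1,3.2,2.8]], "hand": [1,1,1,1]}}

```text
time_s: 17.4
tool_pos: [0.4996, 0.0049, 0.1656]
tool_rot: [-2.356, 0.009, 0.009]
ft_force: [-0.4, 0.4, -0.3]
width: 0.0856
```

Run:
```python
from h import *
p,d,P=cloud('wrist')
f=P.reshape(-1,3)
k=(f[:,0]>.48)&(f[:,0]<.52)&(f[:,1]>-.02)&(f[:,1]<.12)&(f[:,2]>.122)&(f[:,2]<.14)
t=f[k];print(np.percentile(t,[2,50,98],axis=0).round(4).tolist(),cv2.minAreaRect((t[:,:2]*1000).astype(np.float32)))
s=r.read_state();R0=R.from_rotvec(s['tool_rot']);q=R0.inv().apply(f-s['tool_pos']);q=q[(abs(q[:,1])<.02)&(abs(q[:,0])<.06)&(abs(q[:,0])>.04)&(q[:,2]<0)&(q[:,2]>-.1)]
print('tips',np.nanpercentile(q[:,2],99.8))
plan([([.5015,.051,.1235],45,0)],[6])
```

```text
[[0.4945, 0.0149, 0.1227], [0.5019, 0.0428, 0.1284], [0.5094, 0.0812, 0.1299]] ((501.95263671875, 48.511077880859375), (73.17418670654297, 15.844298362731934), 89.60981750488281)
tips -0.049104686720636746
T [[0.0, 0.001, -0.001], [0.0, 0.001, -0.002], [0.0, 0.002, -0.003], [0.001, 0.002, -0.004], [0.001, 0.003, -0.005], [0.001, 0.003, -0.006]]
D [[0.0, -0.0, 2.0], [0.1, -0.0, 3.9], [0.1, -0.0, 5.9], [0.1, -0.0, 7.8], [0.1, -0.1, 9.8], [0.2, -0.1, 11.8]]
```

>>> {"op": "send_rows", "data": {"twist": [[0,0,0],[0,0,0],[0,0.002,-0.003],[0,0.003,-0.005],[0,0.003,-0.006],[0,0.003,-0.006],[0,0.003,-0.006],[0,0.003,-0.006]], "delta_pos": [[0,0,2],[0.1,0,4],[0.1,0,6],[0.1,0,8],[0.2,0,9.5],[0.2,0,11],[0.2,0,11.8],[0.2,0,11.8]], "hand": [1,1,1,1,1,1,1,1]}}

```text
time_s: 18.25
tool_pos: [0.5025, 0.0919, 0.0856]
tool_rot: [-2.359, -0.008, -0.001]
ft_force: [-0.0, -0.1, -0.5]
width: 0.0857
```

>>> {"op": "send_rows", "data": {"twist": [[0,0,0],[0,0,0],[0,0,0],[0,0,0],[0,0,0],[0,0,0],[0,0,0],[0,0,0],[0,0,0]], "delta_pos": [[0,0,0],[0,0,0],[0,0,0],[0,0,0],[0,0,0],[0,0,0],[0,0,0],[0,0,0],[0,0,0]], "hand": [0.6,0.3,0.1,0,0,0,0,0,0], "newtons": 110}}

```text
time_s: 19.15
tool_pos: [0.5032, 0.0903, 0.0851]
tool_rot: [-2.359, -0.004, -0.002]
ft_force: [-1.7, -2.7, 4.9]
width: 0.0144
```

Run:
```python
from h import *
plan([([.5015,.051,.29],45,0)],[9])
```

```text
T [[0.0, -0.0, 0.0], [0.001, -0.0, 0.001], [0.001, -0.0, 0.001], [0.001, -0.0, 0.002], [0.001, -0.0, 0.002], [0.002, -0.0, 0.002], [0.002, -0.0, 0.003], [0.002, -0.0, 0.003], [0.002, -0.0, 0.004]]
D [[-0.0, -1.3, -1.3], [-0.0, -2.6, -2.6], [-0.0, -3.9, -3.9], [-0.1, -5.2, -5.2], [-0.1, -6.5, -6.6], [-0.1, -7.8, -7.9], [-0.1, -9.1, -9.2], [-0.1, -10.4, -10.5], [-0.1, -11.7, -11.8]]
```

Gripped. Lift.

>>> {"op": "send_rows", "data": {"twist": [[0,0,0],[0,0,0],[0,0,0],[0,0,0],[0,0,0],[0,0,0],[0,0,0],[0,0,0],[0,0,0],[0,0,0],[0,0,0]], "delta_pos": [[0,-0.4,-0.4],[0,-1.3,-1.3],[0,-2.6,-2.6],[0,-3.9,-3.9],[0,-5.2,-5.2],[0,-6.5,-6.5],[0,-7.8,-7.9],[0,-9.1,-9.2],[0,-10.4,-10.5],[0,-11.5,-11.6],[0,-11.7,-11.8]], "hand": [0,0,0,0,0,0,0,0,0,0,0]}}

```text
time_s: 20.25
tool_pos: [0.5031, 0.0906, 0.2527]
tool_rot: [-2.36, -0.006, -0.005]
ft_force: [0.2, -0.5, -3.2]
width: 0.0141
```

Run:
```python
from h import *
s=r.read_state();print(np.round(s['ft_force'],1),s['width'])
plan([([.5,.03,.29],-45,0)],[12])
p,d,T=cloud('top');T=T.reshape(-1,3)
k=(T[:,0]>.46)&(T[:,0]<.54)&(T[:,1]>-.02)&(T[:,1]<.11)&(T[:,2]>.22)&(T[:,2]<.265);t=T[k]
for _ in range(3):
    n=np.linalg.svd(t-t.mean(0),full_matrices=0)[2][2];e=(t-t.mean(0))@n;t=t[abs(e)<max(.002,1.5*e.std())]
print(len(t),t.mean(0),n)
```

```text
[ 0.2 -0.5 -3.2] 0.014096873967938718
T [[-0.131, -0.0, 0.0], [-0.261, -0.001, 0.001], [-0.392, -0.001, 0.001], [-0.522, -0.002, 0.001], [-0.653, -0.002, 0.001], [-0.783, -0.003, 0.002], [-0.914, -0.003, 0.002], [-1.045, -0.004, 0.002], [-1.175, -0.004, 0.003], [-1.306, -0.005, 0.003], [-1.436, -0.005, 0.003], [-1.567, -0.006, 0.003]]
D [[-0.0, 0.9, -0.2], [-0.1, 1.7, -0.4], [-0.1, 2.5, -0.8], [-0.1, 3.3, -1.2], [-0.1, 4.0, -1.7], [-0.2, 4.7, -2.3], [-0.2, 5.3, -3.0], [-0.2, 5.9, -3.7], [-0.3, 6.3, -4.4], [-0.3, 6.7, -5.2], [-0.3, 7.0, -6.1], [-0.3, 7.2, -6.9]]
222 [0.50016246 0.0789277  0.24931568] [-0.01945223  0.00494942  0.99979854]
```

>>> {"op": "send_rows", "data": {"twist": [[-0.13,0,0],[-0.26,0,0],[-0.39,0,0],[-0.52,0,0],[-0.65,0,0],[-0.78,0,0],[-0.915,0,0],[-1.045,0,0],[-1.175,0,0],[-1.305,-0.005,0],[-1.436,-0.005,0],[-1.567,-0.006,0]], "delta_pos": [[0,0.9,-0.2],[0,1.7,-0.4],[-0.1,2.5,-0.8],[-0.1,3.3,-1.2],[-0.1,4,-1.7],[-0.2,4.7,-2.3],[-0.2,5.3,-3],[-0.2,5.9,-3.7],[-0.3,6.3,-4.4],[-0.3,6.7,-5.2],[-0.3,7,-6.1],[-0.3,7.2,-6.9]], "hand": [0,0,0,0,0,0,0,0,0,0,0,0]}}

```text
time_s: 21.5
tool_pos: [0.4996, -0.0084, 0.2484]
tool_rot: [2.354, 0.006, -0.002]
ft_force: [-0.3, -1.0, -4.1]
width: 0.014
```

Run:
```python
from h import *
s=r.read_state();print(np.round(s['ft_force'],1),s['width'],np.round(s['joints'],2),s['tool_pos'],s['tool_rot'])
c=np.array([.496,-.292]);y=-12.6;h=R.from_euler('z',y,degrees=True).apply([0,.082,0])[:2]
g=c+h;print('bar over pan',g)
plan([([*g,.29],-45,y)],[12])
```

```text
[-0.3 -1.  -4.1] 0.013955459744731058 [ 0.02  0.5  -0.73  1.81  0.87  1.63 -1.  ] [ 0.49960646 -0.00836753  0.2484424 ] [ 2.35445251e+00  5.97997425e-03 -1.77567342e-03]
bar over pan [ 0.51388775 -0.21197483]
T [[0.0, -0.013, 0.013], [0.0, -0.026, 0.027], [0.001, -0.039, 0.04], [0.001, -0.052, 0.053], [0.001, -0.065, 0.067], [0.001, -0.078, 0.08], [0.001, -0.091, 0.093], [0.001, -0.104, 0.107], [0.002, -0.117, 0.12], [0.002, -0.13, 0.134], [0.002, -0.143, 0.147], [0.002, -0.156, 0.16]]
D [[0.0, 1.4, 1.4], [0.1, 2.9, 2.8], [0.1, 4.3, 4.2], [0.2, 5.8, 5.7], [0.2, 7.2, 7.1], [0.2, 8.6, 8.5], [0.3, 10.1, 9.9], [0.3, 11.5, 11.3], [0.4, 12.9, 12.7], [0.4, 14.4, 14.1], [0.4, 15.8, 15.5], [0.5, 17.2, 16.9]]
```

>>> {"op": "send_rows", "data": {"twist": [[0,-0.01,0.01],[0,-0.025,0.025],[0,-0.04,0.04],[0,-0.05,0.05],[0,-0.065,0.067],[0,-0.08,0.08],[0,-0.09,0.093],[0,-0.104,0.107],[0,-0.117,0.12],[0,-0.13,0.134],[0,-0.156,0.16],[0,-0.156,0.16]], "delta_pos": [[0,0.7,0.7],[0.1,2,2],[0.1,3.6,3.5],[0.2,5.4,5.3],[0.2,7.2,7.1],[0.2,9,8.8],[0.3,10.8,10.6],[0.3,12.6,12.4],[0.4,14.2,14],[0.4,15.6,15.3],[0.5,16.7,16.4],[0.5,17.2,16.9]], "hand": [0,0,0,0,0,0,0,0,0,0,0,0]}}

```text
time_s: 22.7
tool_pos: [0.5054, -0.2531, 0.2509]
tool_rot: [2.345, -0.266, -0.109]
ft_force: [-0.7, 0.5, -3.6]
width: 0.0141
```

Run:
```python
from h import *
s=r.read_state();print(np.round(s['ft_force'],1),s['width'],np.round(s['joints'],2),s['tool_pos'],s['tool_rot'])
p,d,Q=cloud('scene');p2,_,T=cloud('top');p3,_,W=cloud('wrist');np.save('s8.npy',Q);np.save('t8.npy',T);np.save('w8.npy',W)
for n,P in(('s',Q),('t',T),('w',W)):
    f=P.reshape(-1,3);k=(f[:,0]>.42)&(f[:,0]<.58)&(f[:,1]>-.37)&(f[:,1]<-.21)&(f[:,2]>.2)&(f[:,2]<.4)
    print(n,k.sum(),np.percentile(f[k],[1,50,99],axis=0).round(3).tolist())
save('s8.png',np.hstack([cv2.resize(p[90:250,290:450],(380,380)),cv2.resize(p2[150:310,320:480],(380,380))]))
save('w8.png',p3)
```

```text
[-0.7  0.5 -3.6] 0.014126976349111692 [ 0.37  0.45 -0.58  1.81  0.94  1.47 -0.79] [ 0.5053844  -0.25310266  0.25094988] [ 2.34487749 -0.26624583 -0.10930119]
s 987 [[0.449, -0.34, 0.231], [0.479, -0.26, 0.308], [0.536, -0.213, 0.349]]
t 1028 [[0.451, -0.338, 0.231], [0.501, -0.298, 0.288], [0.539, -0.211, 0.353]]
w 9792 [[0.465, -0.271, 0.231], [0.517, -0.25, 0.261], [0.539, -0.21, 0.318]]
```

View pics/s8.png

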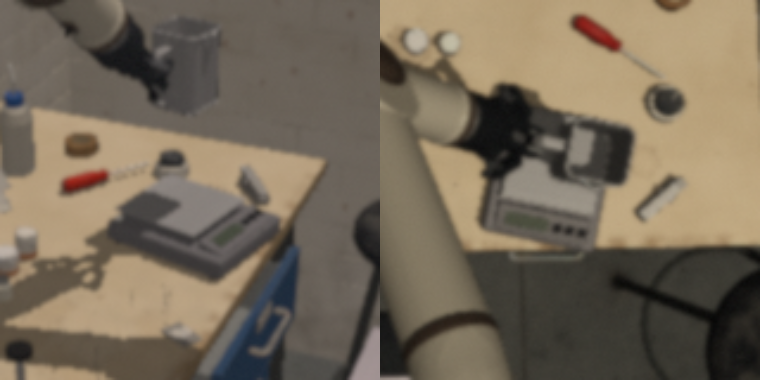

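The jug is upright over the pan, mouth up with its handle toward the gripper. I'll measure the rim's centre and level before lowering.

Run:
```python
from h import *
def pl(t):
    for _ in range(4):
        n=np.linalg.svd(t-t.mean(0),full_matrices=0)[2][2];e=(t-t.mean(0))@n;t=t[abs(e)<max(.0025,1.5*e.std())]
    return len(t),t.mean(0).round(3).tolist(),(n*np.sign(n[2])).round(3).tolist()
for n in 'st':
    f=np.load(n+'8.npy').reshape(-1,3)
    k=(f[:,0]>.43)&(f[:,0]<.57)&(f[:,1]>-.37)&(f[:,1]<-.21)&(f[:,2]>.335)&(f[:,2]<.37)
    t=f[k];print(n,len(t),cv2.minAreaRect((t[:,:2]*1000).astype(np.float32)),pl(t),np.percentile(t[:,2],[5,50,95]))
    # inner floor
    k=(f[:,0]>.45)&(f[:,0]<.55)&(f[:,1]>-.34)&(f[:,1]<-.22)&(f[:,2]>.222)&(f[:,2]<.25)
    if k.sum()>40: print(' floor',pl(f[k]))
W=np.load('w8.npy').reshape(-1,3)
k=(W[:,0]>.46)&(W[:,0]<.55)&(W[:,1]>-.285)&(W[:,1]<-.235)&(W[:,2]>.23)&(W[:,2]<.34)
if k.sum()>50: print('handle face',pl(W[k]))
s=r.read_state();R0=R.from_rotvec(s['tool_rot']);print('grasp',s['tool_pos']-R0.as_matrix()[:,2]*G, R0.as_matrix().round(3).tolist())
```

```text
s 221 ((494.15576171875, -284.9102783203125), (107.26850891113281, 96.18195343017578), 75.7115249633789) (144, [0.491, -0.294, 0.343], [-0.001, 0.005, 1.0]) [0.3361154  0.3423155  0.34901041]
 floor (70, [0.473, -0.266, 0.239], [0.196, -0.155, 0.968])
t 221 ((497.1145324707031, -294.88671875), (105.07978820800781, 102.69163513183594), 31.7435302734375) (119, [0.491, -0.296, 0.349], [0.014, -0.007, 1.0]) [0.33562641 0.34779458 0.35282645]
 floor (198, [0.497, -0.303, 0.236], [-0.003, -0.03, 1.0])
handle face (4563, [0.503, -0.255, 0.25], [0.228, 0.973, 0.041])
grasp [ 0.51396037 -0.21224522  0.28942458] [[0.976, -0.155, -0.155], [-0.219, -0.691, -0.688], [-0.001, 0.706, -0.708]]
```

Run:
```python
from h import *
W=np.load('w8.npy').reshape(-1,3);W=W[~np.isnan(W[:,0])]
n0=np.array([.219,.976,0]);c=np.array([.494,-.294,.287])
d=(W-c)@n0; u=(W-c)@np.array([.976,-.219,0])
for lo in np.arange(.222,.345,.008):
    k=(W[:,2]>=lo)&(W[:,2]<lo+.008)&(abs(d-.04)<.012)&(abs(u)<.034)
    if k.sum()>5: print(lo.round(3),k.sum(),(np.median(d[k])*1000).round(2))
for n in 'st':
    f=np.load(n+'8.npy').reshape(-1,3);f=f[~np.isnan(f[:,0])]
    d=(f-c)@n0; u=(f-c)@np.array([.976,-.219,0])
    for lo in np.arange(.222,.345,.015):
        k=(f[:,2]>=lo)&(f[:,2]<lo+.015)&(abs(abs(u)-.042)<.012)&(abs(d)<.034)
        if k.sum()>4: print(n,lo.round(3),k.sum(),(np.median(u[k])*1000).round(2))
```

```text
0.222 37 41.41
0.23 1054 40.42
0.238 975 39.89
0.246 1024 39.76
0.254 805 39.58
0.262 340 38.71
0.27 246 38.26
0.278 34 37.34
0.302 115 39.39
0.31 97 39.31
s 0.222 26 -38.6
s 0.237 39 -38.8
s 0.252 41 -38.53
s 0.267 39 -38.33
s 0.282 43 -38.43
s 0.297 40 -38.74
s 0.312 51 -38.08
s 0.327 71 -36.48
s 0.342 46 31.4
t 0.222 40 33.67
t 0.237 20 32.99
t 0.252 12 38.8
t 0.267 17 38.96
t 0.282 13 38.17
t 0.297 19 39.13
t 0.312 19 38.53
t 0.327 13 39.02
t 0.342 92 -35.07
```

Tilt is under 1° and the centre is within about 2 mm of the target. I'll lower 16 cm with a 2 mm correction in x and y.

>>> {"op": "send_rows", "data": {"twist": [[0,0,0],[0,0,0],[0,0,0],[0,0,0],[0,0,0],[0,0,0],[0,0,0],[0,0,0],[0,0,0],[0,0,0],[0,0,0],[0,0,0]], "delta_pos": [[0.05,-0.6,0.5],[0.1,-1.6,1.4],[0.15,-2.8,2.5],[0.15,-4.2,3.9],[0.15,-5.6,5.3],[0.15,-7,6.7],[0.15,-8.3,8],[0.15,-9.4,9.1],[0.15,-10.3,10],[0.15,-11,10.7],[0.15,-11.3,11],[0.15,-11.3,11]], "hand": [0,0,0,0,0,0,0,0,0,0,0,0]}}

```text
time_s: 24.05
tool_pos: [0.5073, -0.2486, 0.0928]
tool_rot: [2.345, -0.26, -0.108]
ft_force: [-0.2, 0.3, -3.5]
width: 0.0144
```

Run:
```python
from h import *
s=r.read_state();R0=R.from_rotvec(s['tool_rot']);print('grasp',s['tool_pos']-R0.as_matrix()[:,2]*G,np.round(s['ft_force'],1),np.round(s['joints'],2))
p,d,W=cloud('wrist');W=W.reshape(-1,3);W=W[~np.isnan(W[:,0])]
n0=np.array([.219,.976,0]);c=np.array([.496,-.292,.12])
d=(W-c)@n0; u=(W-c)@np.array([.976,-.219,0])
for lo in np.arange(.056,.14,.004):
    k=(W[:,2]>=lo)&(W[:,2]<lo+.004)&(abs(d-.04)<.012)&(abs(u)<.034)
    if k.sum()>5: print(lo.round(3),k.sum(),(np.median(d[k])*1000).round(2))
```

```text
grasp [ 0.51585006 -0.21074168  0.13175622] [-0.2  0.3 -3.5] [ 0.31  0.69 -0.51  1.89  1.08  1.33 -1.05]
0.056 2167 40.73
0.068 20 42.11
0.072 566 42.07
0.076 475 40.75
0.08 463 40.7
0.084 499 40.67
0.088 515 40.64
0.092 515 40.5
0.096 447 40.6
0.1 373 40.32
0.104 203 39.87
0.108 147 39.44
0.112 132 39.31
0.116 113 39.05
0.12 37 38.7
```

Foot at about 0.071, so about 14 mm to go. I'll lower slowly while watching the force.

>>> {"op": "send_rows", "data": {"twist": [[0,0,0],[0,0,0],[0,0,0],[0,0,0],[0,0,0],[0,0,0],[0,0,0]], "delta_pos": [[0,-0.12,0.12],[0,-0.24,0.24],[0,-0.36,0.36],[0,-0.48,0.48],[0,-0.6,0.6],[0,-0.7,0.7],[0,-0.7,0.7]], "hand": [0,0,0,0,0,0,0]}}

```text
time_s: 24.8
tool_pos: [0.5072, -0.2486, 0.0831]
tool_rot: [2.345, -0.26, -0.108]
ft_force: [-0.7, -0.4, -4.1]
width: 0.014
```

>>> {"op": "send_rows", "data": {"twist": [[0,0,0],[0,0,0],[0,0,0]], "delta_pos": [[0,-0.07,0.07],[0,-0.14,0.14],[0,-0.14,0.14]], "hand": [0,0,0]}}

```text
time_s: 25.1
tool_pos: [0.5073, -0.2487, 0.0812]
tool_rot: [2.346, -0.26, -0.108]
ft_force: [-0.7, 0.6, -3.3]
width: 0.0145
```

>>> {"op": "send_rows", "data": {"twist": [[0,0,0],[0,0,0]], "delta_pos": [[0,-0.07,0.07],[0,-0.07,0.07]], "hand": [0,0]}}

```text
time_s: 25.3
tool_pos: [0.5074, -0.2486, 0.0803]
tool_rot: [2.346, -0.26, -0.108]
ft_force: [0.2, 1.0, -3.4]
width: 0.014
```

>>> {"op": "send_rows", "data": {"twist": [[0,0,0],[0,0,0]], "delta_pos": [[0,-0.05,0.05],[0,-0.05,0.05]], "hand": [0,0]}}

```text
time_s: 25.5
tool_pos: [0.5074, -0.2487, 0.0796]
tool_rot: [2.345, -0.26, -0.108]
ft_force: [0.2, -0.3, -2.8]
width: 0.0142
```

>>> {"op": "send_rows", "data": {"twist": [[0,0,0],[0,0,0]], "delta_pos": [[0,-0.05,0.05],[0,-0.05,0.05]], "hand": [0,0]}}

```text
time_s: 25.7
tool_pos: [0.5075, -0.2486, 0.0789]
tool_rot: [2.345, -0.26, -0.108]
ft_force: [0.8, 0.3, -3.9]
width: 0.0141
```

>>> {"op": "send_rows", "data": {"twist": [[0,0,0],[0,0,0]], "delta_pos": [[0,-0.03,0.03],[0,-0.03,0.03]], "hand": [0,0]}}

```text
time_s: 25.9
tool_pos: [0.5075, -0.2486, 0.0786]
tool_rot: [2.345, -0.26, -0.107]
ft_force: [0.2, -0.0, -2.9]
width: 0.0141
```

>>> {"op": "send_rows", "data": {"twist": [[0,0,0],[0,0,0]], "delta_pos": [[0,-0.05,0.05],[0,-0.05,0.05]], "hand": [0,0]}}

```text
time_s: 26.1
tool_pos: [0.5076, -0.2485, 0.078]
tool_rot: [2.345, -0.26, -0.107]
ft_force: [0.2, 1.4, -1.0]
width: 0.0146
```

>>> {"op": "send_rows", "data": {"twist": [[0,0,0],[0,0,0],[0,0,0]], "delta_pos": [[0,-0.03,0.03],[0,-0.03,0.03],[0,-0.03,0.03]], "hand": [0,0,0]}}

```text
time_s: 26.4
tool_pos: [0.5076, -0.2484, 0.0776]
tool_rot: [2.346, -0.26, -0.107]
ft_force: [-0.2, 2.7, 0.3]
width: 0.0137
```

>>> {"op": "send_rows", "data": {"twist": [[0,0,0],[0,0,0],[0,0,0]], "delta_pos": [[0,-0.03,0.03],[0,-0.03,0.03],[0,-0.03,0.03]], "hand": [0,0,0]}}

```text
time_s: 26.7
tool_pos: [0.5076, -0.2485, 0.0771]
tool_rot: [2.346, -0.26, -0.107]
ft_force: [0.4, 2.6, 1.4]
width: 0.0138
```

Run:
```python
from h import *
s=r.read_state();print(np.round(s['ft_force'],1),np.round(s['torque'],2))
p,d,W=cloud('wrist');W=W.reshape(-1,3);W=W[~np.isnan(W[:,0])]
n0=np.array([.219,.976,0]);c=np.array([.496,-.292,.12])
d=(W-c)@n0; u=(W-c)@np.array([.976,-.219,0])
for lo in np.arange(.052,.12,.004):
    k=(W[:,2]>=lo)&(W[:,2]<lo+.004)&(abs(d-.04)<.012)&(abs(u)<.034)
    if k.sum()>5: print(lo.round(3),k.sum(),(np.median(d[k])*1000).round(2))
```

```text
[0.4 2.6 1.4] [ 1.01 -0.19 -0.05]
0.052 638 46.61
0.056 877 42.77
0.06 502 40.52
0.064 463 40.55
0.068 486 40.56
0.072 509 40.55
0.076 509 40.47
0.08 451 40.49
0.084 359 40.24
0.088 212 39.81
0.092 155 39.44
0.096 134 39.38
0.1 111 39.01
0.104 49 39.0
0.108 7 37.72
```

The face now stands vertical in the 60–84 mm band and about 5 N is on the pan. I'll release gradually and retreat along the tool axis.

>>> {"op": "send_rows", "data": {"twist": [[0,0,0],[0,0,0],[0,0,0],[0,0,0],[0,0,0],[0,0,0],[0,0,0],[0,0,0],[0,0,0],[0,0,0],[0,0,0],[0,0,0]], "delta_pos": [[0,0,0],[0,0,0],[0,0,0],[0,0,0],[0,0,0],[0,0,0],[0,0,0],[0,0,0],[0,0,-1],[0,0,-2.5],[0,0,-4.5],[0,0,-7]], "hand": [0.18,0.22,0.3,0.5,0.8,1,1,1,1,1,1,1], "newtons": 30}}

```text
time_s: 27.95
tool_pos: [0.5184, -0.199, 0.1278]
tool_rot: [2.346, -0.26, -0.108]
ft_force: [0.1, 0.7, -0.9]
width: 0.0856
```

>>> {"op": "send_rows", "data": {"twist": [[0,0,0],[0,0,0],[0,0,0],[0,0,0],[0,0,0],[0,0,0],[0,0,0],[0,0,0]], "delta_pos": [[0,0,-2],[0,0,-4],[0,0,-6],[0,0,-8],[0,0,-10],[0,0,-12],[0,0,-12],[0,0,-12]], "hand": [1,1,1,1,1,1,1,1]}}

```text
time_s: 28.75
tool_pos: [0.537, -0.1173, 0.2117]
tool_rot: [2.346, -0.259, -0.107]
ft_force: [1.0, 0.4, 0.2]
width: 0.0853
```

Run:
```python
from h import *
s=r.read_state();print(s['time_s'],np.round(s['tool_pos'],3),s['width'])
p,d,Q=cloud('scene');p2,_,T=cloud('top');p3,_,W=cloud('wrist')
def pl(t):
    for _ in range(4):
        n=np.linalg.svd(t-t.mean(0),full_matrices=0)[2][2];e=(t-t.mean(0))@n;t=t[abs(e)<max(.0025,1.5*e.std())]
    return len(t),t.mean(0).round(3).tolist(),(n*np.sign(n[2])).round(3).tolist()
for n,P in(('s',Q),('t',T),('w',W)):
    f=P.reshape(-1,3);k=(f[:,0]>.43)&(f[:,0]<.57)&(f[:,1]>-.37)&(f[:,1]<-.235)&(f[:,2]>.166)&(f[:,2]<.19);t=f[k]
    if len(t)>30: print(n,len(t),cv2.minAreaRect((t[:,:2]*1000).astype(np.float32)),pl(t))
f=T.reshape(-1,3);k=(f[:,0]>.45)&(f[:,0]<.545)&(f[:,1]>-.34)&(f[:,1]<-.24)&(f[:,2]>.05)&(f[:,2]<.08);print('floor',pl(f[k]))
for c,P in(('scene',Q),('top',T)):
    for q in ("beaker","pink_bottle","vial","powder_pot_a","timer","sachet","strips","yellow_reel"):
        for x in eyes.outline_of(c,q)[:1]:
            print(c,q,round(x['confidence'],2),np.nanmedian(P[x['mask']],0).round(3))
save('f9.png',np.vstack([np.hstack([cv2.resize(p[110:270,260:420],(320,320)),cv2.resize(p2[130:290,280:440],(320,320))]),cv2.resize(p3[:320],(640,280))[:, :]])[:600])
```

```text
28.75 [ 0.537 -0.117  0.212] 0.08532565881472466
s 153 ((492.6188659667969, -287.9245910644531), (94.28131103515625, 94.45586395263672), 79.0177993774414) (87, [0.497, -0.287, 0.172], [0.014, -0.004, 1.0])
t 146 ((494.55999755859375, -289.17510986328125), (84.29014587402344, 92.2657699584961), 76.35892486572266) (84, [0.498, -0.294, 0.176], [-0.004, -0.018, 1.0])
w 1710 ((493.2662658691406, -288.7591247558594), (84.91049194335938, 93.26577758789062), 75.1915283203125) (1118, [0.496, -0.286, 0.174], [0.001, -0.002, 1.0])
floor (224, [0.495, -0.29, 0.062], [-0.012, 0.064, 0.998])
scene beaker 0.73 [0.596 0.296 0.111]
scene pink_bottle 0.74 [0.666 0.055 0.037]
scene vial 0.61 [ 0.662 -0.001  0.021]
scene powder_pot_a 0.6 [ 0.682 -0.118  0.031]
scene timer 0.65 [0.522 0.283 0.008]
scene sachet 0.42 [ 0.387 -0.02   0.004]
scene strips 0.78 [0.41  0.424 0.046]
scene yellow_reel 0.49 [0.521 0.474 0.011]
top beaker 0.5 [0.671 0.04  0.064]
top pink_bottle 0.51 [ 0.44  -0.266  0.049]
top vial 0.41 [0.497 0.281 0.008]
top powder_pot_a 0.61 [ 0.687 -0.129  0.043]
top timer 0.69 [ 0.585 -0.479  0.032]
top yellow_reel 0.61 [0.499 0.284 0.008]
```

View pics/f9.png

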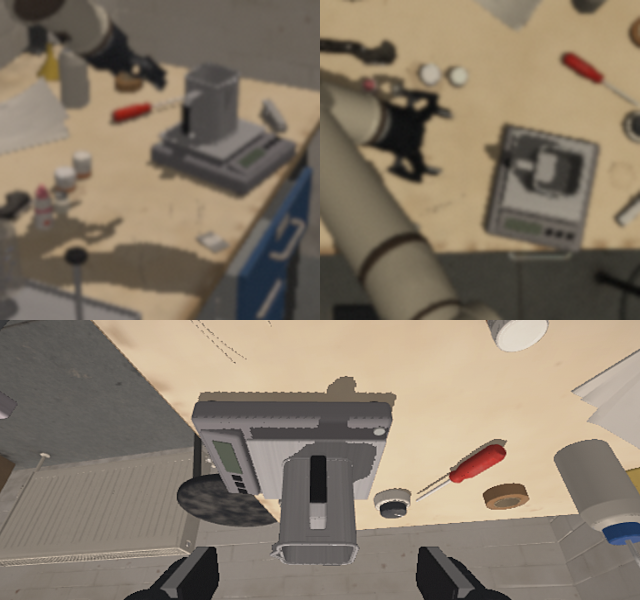

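The jug stands upright near the middle of the pan: rim level to under 0.2° in the wrist cloud, axis at about (0.498, −0.290) against the pan centre (0.496, −0.292). The gripper is clear and the bystanders have not moved, so I'm handing in.

```bash
python3 -c "
from h import *
s=r.read_state();print(s['time_s'],np.round(s['ft_force'],1));print(sign_off())"
```

```text
29.7 [-0.  -0.2 -0.4]
the job is handed in; nothing more can be done
None
```

The jug stands upright in the middle of the scale's pan and the job is handed in, at 29.7 s of the 64 s allowed. I lifted it straight up off its post by the handle, turned it 90° and laid it on its side on the bench. After letting go, I took the handle again, turned it the last 90° and set it down on the pan.

**Final checks**
- **Placing:** the jug's axis is about 2–3 mm from the pan centre. The wrist camera puts the rim level to about 0.1°. The noisier scene and top fits read up to 1°.
- **Set-down:** it went down in steps of under 1 mm, with about 5 N on the pan before release, well under the 25 N overload. I did not read the pan's sinking directly.
- **Robot clear:** the fingers are well away from the jug and the wrist force is about zero.
- **Other things:** in the last pictures the beaker, bottle, vial, sachet, strips and reel are within a few millimetres of where they started. The timer shows within about 1 cm by a rough top-view reading, and the powder pots show no sign of having moved.

**What disagreed**
- **Finger position:** the reported tool point lies about 35 mm beyond the real finger ends. My first grasp closed on nothing just short of the handle, touching it with no notable force. I corrected for this and later grasps held.
- **Network detections:** several final detections in the top view were plainly wrong (it reported the reel, vial, beaker and bottle in the wrong places). I relied on the scene camera for those.
- **Jug floor:** a rough fit to the inside of the jug read about 4° of tilt. I put that down to reflections and shadow, since the rim fits all contradict it.

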